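# Take the trolley coupler off the test ball and hold it up

### The job

The tow coupler of the mould trolley sits latched on the ball of the bench tester. First end the test: press the round push button on the control box fully down and let it come right back up. Then draw the coupler's spring latch fully open sideways, squeezing its tab towards the fixed bridge, and with it squeezed lift the coupler straight up about 10 cm off the ball and finish while still holding it there, level, still and over the ball in the gripper; leave everything else on the bench where it is.

Things in the scene. Friction and masses are not known exactly. Their poses are not given: they have to be found in the camera images.
- tester: Fixed steel bench tester: base plate 12 mm thick (x from -45 to +135, y +-50 mm), a 32 mm ball on a 12 mm thick neck, ball centre 52 mm above the bench; at x = +112 mm a saddle 46 mm high with cheeks to 72 mm, 33 mm apart, between which the tongue's tail lies. Origin on the bench under the ball's centre, z up, x from ball to saddle.
- ball (a point): Centre of the tester's ball, 52 mm above the bench; axes as the tester's.
- coupler: Loose steel coupler, 0.4 to 0.65 kg with latch, mass centre within 20 mm of the ball's axis. Origin and axes coincide with the tester's while seated; heights are above this origin. Square head 47 x 47 mm, open below, fits over the ball with 1.5 mm play, flat top at 76 mm. The tongue stub, 30 mm wide, 24 mm high, runs along +x to x = 135 mm, its tail in the saddle.
- grip (a point): Point of the coupler on the ball's axis (x = y = 0) at height 105 mm: midway between the outer faces of bridge and tab when the latch is fully open. Axes as the coupler's; the latch slides along y.
- tab (a point): Centre of the latch's upright steel tab, at 105 mm height: 24 mm wide in x, 6 mm thick in y, 77 to 116 mm high; moves with the latch. Its outer face is at coupler y = -37 mm closed, -19 mm fully open. From it the latch's top strip (20 mm wide, top at 81 mm) runs over the head and under the bridge to y = +30 mm (closed) or +48 (open), then down to a fork under the ball.
- bridge (a point): Centre of the bridge fixed on the coupler's head: upright plate 38 mm wide in x, 6 mm thick, y from +13 to +19 mm, height 86 to 116 mm, on two thin legs; this point at y = +16, height 101 mm.
- latch (a joint): Slide of the latch along coupler +y, m: 0 closed (fork round the ball's neck, coupler cannot lift), 0.018 fully open (fork clear of the ball). A spring closes it: 6 N closed, 11.5 N fully open, so keep the tab squeezed towards the bridge while lifting (pulled alone, it also rolls the coupler some 0.1 rad). Tab and bridge measure 56 mm over their outer faces closed, 38 mm fully open.
- control: Fixed grey control box 100 x 75 x 50 mm with a black push button and two small lamps on top; origin under its centre on the bench, z up. It stands left or right of the tester.
- button_top (a point): Centre of the top face of the black round push button (32 mm diameter) in a steel collar on the control box, 68 mm above the bench when not pressed; it is pressed straight down.
- button (a joint): Travel of the push button, m: 0 out, 0.006 fully down; the spring needs about 6 N for fully down and brings it back when let go.
- block: Loose drilled steel block 90 x 65 x 45 mm (1.6 kg) on the other side of the tester from the control box; origin under its centre. Bystander.
- bush: Loose brass bush, a ring of 36 mm diameter, 32 mm high, between robot and tester; origin under its centre. Bystander.
- pillar: Loose steel guide pillar standing on its 28 mm foot, 20 mm thick, 65 mm high, left of the tester; origin under its centre. Bystander.
- hammer: Loose hammer 260 mm long lying on the bench at the left rear, origin near its middle. Bystander.
- wrench: Loose wrench 200 mm long lying on the bench at the right rear, origin near its middle. Bystander.
Things that resemble listed ones, but are neither listed nor needed, are in the scene too. What is shaped like the control but orange is not meant.

How it is judged:
By the outcome, as a careful person would: the job done as asked, in the order asked, and still so for the second after the job is handed in, while the arm keeps its last pose, push and grip.
It also fails if it takes over 48 s, if anything falls off the work surface, if the arm or the gripper's body presses on something with over 40 N, if the wrist force passes 120 N, or if a joint passes its speed limit or range.

### The arm

A 7-joint arm with a two-finger parallel gripper is mounted at the origin on the work surface. World frame = base frame: x ahead of the robot, y to its left, z up, the work surface at z = 0. Lengths are in m, angles in rad, forces in N, time in s.
With the tool pointing down it reaches from about 0.35 to 0.9 m from the base axis. Payload 8.1 kg.
Tool frame: the origin (TCP) lies where the fingers leave the gripper's body, on its centre line; the fingertips stand 66 mm ahead of it and the grasp point (between the pads) lies 47 mm ahead of it; z points along the fingers, y is the line along which they close (so a half turn about z gives the same grasp; the last joint's range is limited). The gripper opens to 92 mm and grips with 3 to 60 N. Pads are 19 mm wide; open, the fingers measure 130 mm over their backs; the gripper's body (75 mm by 190 mm) begins 47 mm behind the grasp point.
Start: joints at [-1.295, 0.434, 0.025, 1.573, -0.012, 1.134, -0.075], TCP at [0.231, 0.581, 0.292] pointing down, gripper open.
Joint ranges: [-2.62, 2.62], [-0.44, 2.09], [-1.27, 1.32], [0.08, 2.57], [-1.32, 4.46], [0.12, 2], [-2.74, 2.74]. Speed limits (rad/s): [2.22, 2.22, 3.01, 3.01, 3.14, 3.14, 3.14].

### API

Orientations are given as a rotation vector (axis times angle).
In Python, from cell import arm gives the robot as it stands.
- The arm moves only by the tool send_rows, never from a script. Its argument "motion" is text: rows parted by semicolons, each of 7 numbers parted by spaces: the closure, from 0 (fully open) to 1 (shut), then the shift along the world's x, y, z in m, then the turn, a rotation vector about the world's x, y, z in degrees. A call has 1 to 5 rows; each row shifts and turns the commanded pose from where the row before left it; what a row does not reach is not made up. A row lasts 1/8 s, in which the tool goes at most 62.5 mm and 10.7 degrees, less where a joint would pass 70% of its speed; a pose out of reach is approached as far as the arm can. A call is refused whole if a number of a shift passes 0.0625 or a number of a turn 10.7, either way. A call with a gripper value outside its range is refused whole. The fingers move at their own pace and stop on an object; "force" is the grip in N (left out, the last holds). Time passes only in rows, so rows that do not move let the fingers close. It gives the time, the measured TCP pose, the force, the opening and the grip force at its end, in the units of the state.
- arm.observe(): the state, without advancing time (a new reading comes with each control period).
- arm.get_image(name): name is "side" or "top"; returns (picture, depth): 384x512x3 uint8, blue, green, red; 384x512 float32, m along the optical axis (not along the pixel's ray), 0 where there is no reading.
- arm.camera_model(name): a dict with "fx", "fy", "cx", "cy" (pixels), "view" (4x4, takes a point from world to camera coordinates). Camera axes: x right, y down, z forward; pixel columns grow to the right and rows downward; lengths in m; the calibration is good to about 2 mm. A picture is of the moment at which its call begins. camera_model takes no time and is no camera call.
- arm.sign_off(): hands the job in; it is judged then, once.
The state is a dict: "clock": time; "joints": joint angles; "dq": joint speeds; "joint_efforts": joint torques, N m; "position": TCP position; "ee_rot": TCP orientation; "force": force on the tool from outside, world axes, zero at the start; "ft_torque": the same for the moment, N m; "width": opening from 0.0 (shut) to 1.0 (fully open); "gripper_force": force on a finger pad.
Only numpy, scipy, OpenCV 4.12 (cv2) and the standard library are available. Lean on these libraries where they do the work, as an engineer would, in place of code of your own. Each camera call takes 0.05 s, during which the arm holds its last target. There are 200 camera calls.

## Working session

There is one attempt and no reset: what is moved stays moved. The work goes in short steps, Python scripts to look and compute and a tool call to move; the robot and the scene stay as the last step left them, time stands still between calls to the robot, and variables do not carry over. Pictures are saved under pics/ and viewed, at most 10 in all, crops included, and the job is handed in when it is done.

Besides the shell and the picture viewer there is one more tool, called after "Emit:" as name(argument=value, ...), one argument or row to a line, values as JSON. send_rows: Moves the arm, as the interface text tells. Its arguments: {"type":"object","properties":{"motion":{"type":"string"},"force":{"type":"number"}},"required":["motion"]}

```bash
ls; mkdir -p pics; python3 - <<'E'
from cell import arm
import cv2,numpy as np
s=arm.observe();print(s)
for n in("side","top"):
    im,d=arm.get_image(n);cv2.imwrite(f"pics/{n}0.png",im);np.save(f"pics/{n}0.npy",d);m=arm.camera_model(n);print(n,{k:np.round(v,4) for k,v in m.items()})
E
```

```text
pics
{'clock': 0.0, 'joints': array([-1.29459703,  0.43522385,  0.02496162,  1.5741154 , -0.01158833,
        1.13400016, -0.07507649]), 'dq': array([-8.59291670e-05,  1.22166081e-03, -1.03547978e-03,  4.64087381e-05,
        6.41921030e-04, -1.98353785e-03,  1.59676296e-03]), 'joint_efforts': array([-1.05462186e-03, -6.67864251e+01,  9.84246768e-01, -3.14471734e+01,
       -6.06815284e-02,  4.24493209e-02,  1.44230276e-04]), 'position': array([0.23101575, 0.58028671, 0.29143715]), 'ee_rot': array([-5.91484861e-01, -3.08525334e+00,  2.50490588e-03]), 'force': array([ 0.27820294, -0.1458227 , -0.51335774]), 'ft_torque': array([ 0.05025777, -0.00471733, -0.01497016]), 'gripper_force': 0.0, 'width': 0.9981624407729681}
side {'fx': np.float64(428.5055), 'fy': np.float64(428.5055), 'cx': np.float64(260.2545), 'cy': np.float64(194.3084), 'view': array([[ 0.9942, -0.1055,  0.0201, -0.4703],
       [-0.0482, -0.606 , -0.794 ,  0.0768],
       [ 0.0959,  0.7884, -0.6076,  1.141 ],
       [ 0.    ,  0.    ,  0.    ,  1.    ]])}
top {'fx': np.float64(432.7578), 'fy': np.float64(432.7578), 'cx': np.float64(250.1917), 'cy': np.float64(193.8406), 'view': array([[ 1.7600e-02, -9.9980e-01,  7.0000e-04,  1.1100e-02],
       [-9.9360e-01, -1.7500e-02, -1.1130e-01,  4.8320e-01],
       [ 1.1120e-01,  1.3000e-03, -9.9380e-01,  1.1455e+00],
       [ 0.0000e+00,  0.0000e+00,  0.0000e+00,  1.0000e+00]])}
```

View pics/top0.png

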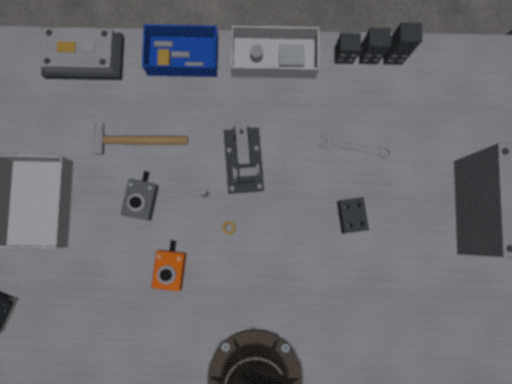

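View pics/side0.png

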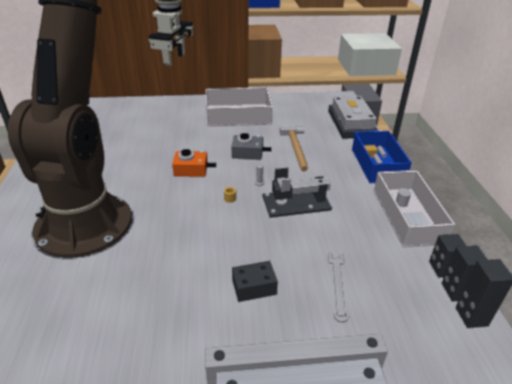

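Top view: the grey control box is at (139,199) with its button at (135,202), and the tester with coupler is at (244,160). The orange decoy is at (169,270), the pillar at (205,193), the bush at (229,227) and the block at (352,215). In the side view the grey box button is at (245,138) and the coupler at (283,183). Things that could be mistaken for the button or box: orange box (169,270), grey/black case (80,50). I choose the grey box at (139,199). For the coupler, the only candidate is (244,160). Next is a close crop of both.

```bash
cat > h.py <<'E'
from cell import arm
import cv2,numpy as np
def ray(n,u,v):
    m=arm.camera_model(n);V=m["view"];R=V[:3,:3];c=-R.T@V[:3,3]
    return c,R.T@np.array([(u-m["cx"])/m["fx"],(v-m["cy"])/m["fy"],1.])
def onz(n,u,v,z):
    c,d=ray(n,u,v);return c+d*(z-c[2])/d[2]
def cloud(n,D):
    m=arm.camera_model(n);V=m["view"];v,u=np.mgrid[:384,:512]
    P=np.stack([(u-m["cx"])/m["fx"]*D,(v-m["cy"])/m["fy"]*D,D],-1)-V[:3,3]
    return P@V[:3,:3]
def proj(n,p):
    m=arm.camera_model(n);q=m["view"]@np.append(p,1);return m["fx"]*q[0]/q[2]+m["cx"],m["fy"]*q[1]/q[2]+m["cy"]
E
python3 - <<'E'
from h import *
t=cv2.imread("pics/top0.png");s=cv2.imread("pics/side0.png")
a=cv2.resize(t[120:220,110:275],(792,480)[:2],interpolation=cv2.INTER_CUBIC)
cv2.imwrite("pics/ct.png",a)
b=cv2.resize(s[125:220,222:340],(708,570),interpolation=cv2.INTER_CUBIC);cv2.imwrite("pics/cs.png",b)
C=cloud("top",np.load("pics/top0.npy"))
np.set_printoptions(precision=3,suppress=True,linewidth=220)
print("heights tester cols224-264/2 rows126-194/2");print((C[122:196:2,222:268:2,2]*1000).astype(int))
print((C[176:222:2,120:160:2,2]*1000).astype(int))
E
```

```text
heights tester cols224-264/2 rows126-194/2
[[  -3    1    1    4    0    3    6    2    0   67   69   75   70    7    0    3    7    1   -2    0    1    1    1]
 [   2    1    0    1    1    0    2   69   74   78   73   72   69    2    1    0    0 1192    0    2    3   -1    1]
 [   7    0   -1    2   -1    4    2   68   74   72   72   72   73   72    0    0    6    2    3    2    1    1    0]
 [   1    2    3    2    1    2   72   73   71   70   70   71   70   72   15   12   13    9   17    2    3    0    1]
 [   0   10   14    9   12   12   73   72   75   71   74   73   67   71   11   12   10   16   12    0    2    2    3]
 [   3   12   15   15   10    9   72   73   68   71   68   70   71   74    8   10   11   12   12    3    2    2    2]
 [  -2   11   16   13   15   11   73   71   70   73   68   73   72   73   13   13   13   18   14    2    1    0    1]
 [   1   14   13   13   14    9   64   46   68   71   70   69   73   53   14   10   13   11   17    1   -1    0    7]
 [   1   11   19   16   14   15   14   37   71   72   70   72   72   33   11   13   12   17   11    5    1    5  
[... 4979 characters left out ...]
   58   66   61   65   61   65   61   64   55   52   52   47   33    7    0    3]
 [   1   50   53   55   53   50   51   61   61   64   55   50   53   52   50   47   26    0    2    5]
 [   0   48   53   52   52   50   53   50   52   50   51   54   49   55   51   39   24    3    2    3]
 [   2   51   51   51   56   52   47   51   48   50   53   49   48   53   49   41   18    4    0    3]
 [   4    0    0    5   -2   48   54   55   44   53   51   52   51   50   49   35   11    3    2    0]
 [   1    0    0    4    2    2    4    2    5    2   52   49   53   49   46   25   -4    0    1    0]
 [   4    0    3    0    0    0   -1   -2    3    4    1    1   -2    2   -2   11    2    0   -1    4]]
```

View pics/ct.png

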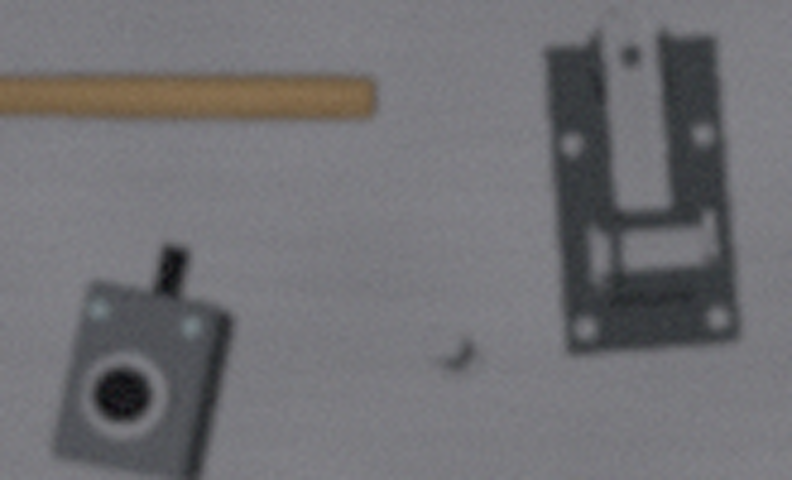

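View pics/cs.png

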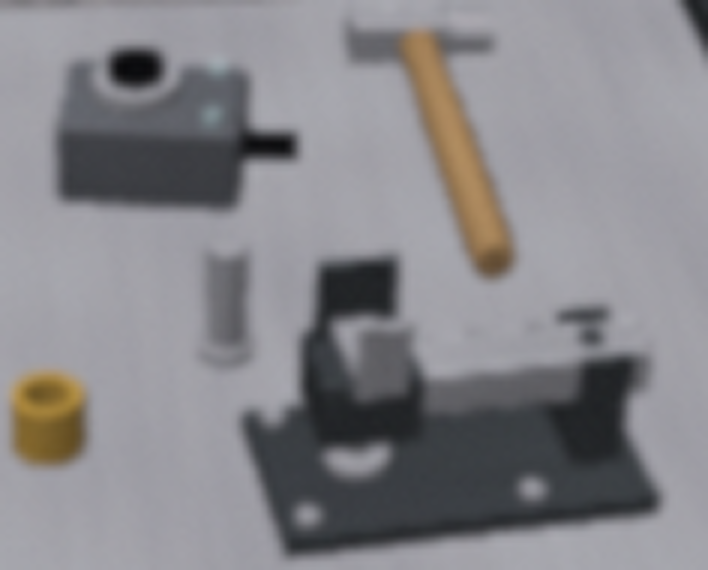

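Crops: the black button sits in a light collar at crop (123,393), top-view pixel (135.6,202). The bridge is at crop x≈600 (column 235–238), on world +y (left). The narrower steel tab is at crop x≈712 (column 258), on the right. The tongue points away from the robot. So coupler x is roughly world +x, and the grey box with the black button is the right one.

```bash
python3 - <<'E'
from h import *
np.set_printoptions(precision=4,suppress=True)
t=cv2.imread("pics/top0.png");s=cv2.imread("pics/side0.png")
C=cloud("top",np.load("pics/top0.npy"));S=cloud("side",np.load("pics/side0.npy"))
def blob(im,box,th):
    x0,y0,x1,y1=box;g=cv2.cvtColor(im[y0:y1,x0:x1],6)
    n,l,st,c=cv2.connectedComponentsWithStats((g<th).astype(np.uint8))
    i=1+np.argmax(st[1:,4]);return c[i]+[x0,y0],st[i]
b,st=blob(t,(127,193,144,211),45);print("btn top",b,st,onz("top",*b,.068),onz("top",*b,.074))
b2,st=blob(s,(237,130,254,143),50);print("btn side",b2,st,onz("side",*b2,.068),onz("side",*b2,.074))
c1,d1=ray("top",*b);c2,d2=ray("side",*b2)
k=np.linalg.lstsq(np.c_[d1,-d2],c2-c1,rcond=None)[0];print("tri",c1+k[0]*d1,c2+k[1]*d2)
# base plate
g=cv2.cvtColor(t,6);z=C[...,2]
m=((z>.006)&(z<.13)).astype(np.uint8);m[:122]=0;m[198:]=0;m[:,:218]=0;m[:,270:]=0
P=C[(m>0)&(z<.022)];r=cv2.minAreaRect((P[:,:2]*1000).astype(np.float32));print("base",r)
for nm,(lo,hi) in dict(bridge=(230,247),tab=(252,262)).items():
    q=(z>.105)&(z<.13);q[:122]=0;q[198:]=0;q[:,:lo]=0;q[:,hi:]=0
    v,u=np.nonzero(q);X=np.array([onz("top",a,bb,.116) for a,bb in zip(u,v)])
    R=cv2.minAreaRect((X[:,:2]*1000).astype(np.float32));print(nm,len(u),X.mean(0),R,np.median(C[q],0))
q=(z>.062)&(z<.08);q[:132]=0;q[158:]=0;q[:,:232]=0;q[:,252:]=0
X=C[q][:,:2]*1000;print("tongue",X.mean(0),cv2.fitLine(X.astype(np.float32),cv2.DIST_HUBER,0,.01,.01).ravel())
# pillar, bush, corners of plate
E
```

```text
btn top [135.0541 201.8514] [ 3  5 11  9 74] [0.452  0.3194 0.068 ] [0.4515 0.3178 0.074 ]
btn side [244.0938 135.9375] [ 4  4  7  5 32] [0.4522 0.3143 0.068 ] [0.4514 0.3038 0.074 ]
tri [0.4523 0.3204 0.0645] [0.4527 0.3204 0.0646]
base ((582.5850830078125, 38.352027893066406), (137.8690185546875, 211.74012756347656), 89.1817398071289)
bridge 36 [0.533  0.0512 0.116 ] ((532.8480224609375, 51.26852798461914), (35.70426940917969, 5.039130687713623), 1.2011374235153198) [0.5327 0.0512 0.1173]
tab 25 [0.5363 0.0015 0.116 ] ((537.5419311523438, 0.983945369720459), (22.965356826782227, 5.03684139251709), 0.9065499901771545) [0.5358 0.0011 0.1164]
tongue [610.4135  42.8422] [  0.9899   0.1416 608.943   42.7174]
```

```bash
python3 - <<'E'
from h import *
from scipy.optimize import least_squares
np.set_printoptions(precision=4,suppress=True)
t=cv2.imread("pics/top0.png");g=cv2.GaussianBlur(cv2.cvtColor(t,6),(3,3),0)
m=np.zeros_like(g);m[122:198,218:270]=(g[122:198,218:270]<95)*255
m=cv2.morphologyEx(m,cv2.MORPH_CLOSE,np.ones((9,9)))
c=max(cv2.findContours(m,0,1)[0],key=cv2.contourArea)[:,0]
X=np.array([onz("top",*p,.012)[:2] for p in c])
print("box",cv2.minAreaRect((X*1000).astype(np.float32)))
def edge(p): # distance from base outline
    cc,ss=np.cos(p[2]),np.sin(p[2]);q=(X-p[:2])@np.array([[cc,-ss],[ss,cc]])
    dx=np.minimum(abs(q[:,0]+.045),abs(q[:,0]-.135));dy=abs(abs(q[:,1])-.05);return np.minimum(dx,dy)
r=least_squares(edge,[.533,.035,.06],loss="soft_l1",f_scale=.002,diff_step=1e-4);print("base fit",r.x,np.degrees(r.x[2]),np.median(abs(edge(r.x))))
z=cloud("top",np.load("pics/top0.npy"))[...,2]
# tongue centreline from depth rows at z=70
pts=[]
for v in range(142,160):
    u=np.nonzero((z[v,230:256]>.062)&(z[v,230:256]<.082))[0]+230
    pts.append([*onz("top",u.min(),v,.070)[:2],*onz("top",u.max(),v,.070)[:2]])
p=np.array(pts);mid=(p[:,:2]+p[:,2:])/2;k=np.polyfit(mid[:,0],mid[:,1],1);print("tongue yaw",np.degrees(np.arctan(k[0])),"y at .535",np.polyval(k,.535),"w",(p[:,1]-p[:,3]).mean())
for yaw in(.066,r.x[2]):
    e=np.array([-np.sin(yaw),np.cos(yaw)]);a=np.array([.533,.0512])-.016*e;b=np.array([.5363,.0015])+.034*e;print(yaw,a,b,(a+b)/2)
E
```

```text
box ((581.1830444335938, 40.81036376953125), (185.24038696289062, 99.84371948242188), 5.546924114227295)
base fit [0.5342 0.0362 0.1016] 5.822537639721772 0.0016279970498906532
tongue yaw 5.57961149125154 y at .535 0.03536365645802514 w 0.0275550832618674
0.066 [0.5341 0.0352] [0.5341 0.0354] [0.5341 0.0353]
0.10162245263444429 [0.5346 0.0353] [0.5329 0.0353] [0.5337 0.0353]
```

Emit:
send_rows(
  motion="1 0.028 -0.033 0 0 0 4; 1 0.028 -0.033 0 0 0 4; 1 0.028 -0.033 0 0 0 4; 1 0.028 -0.033 0 0 0 4; 1 0.028 -0.033 0 0 0 4",
  force=30,
)

```text
clock: 0.72
position: [0.3719, 0.4144, 0.292]
ee_rot: [-0.043, -3.141, 0.001]
force: [-0.4, 0.2, 0.4]
width: 0.501
gripper_force: 0.0
```

Emit:
send_rows(
  motion="1 0.027 -0.032 -0.01 0 0 4; 1 0.027 -0.032 -0.02 0 0 3; 1 0.027 -0.032 -0.03 0 0 0; 1 0 0 -0.04 0 0 0; 1 0 0 0 0 0 0",
)

```text
clock: 1.35
position: [0.4508, 0.3181, 0.1897]
ee_rot: [0.143, -3.133, 0.006]
force: [-0.8, 0.2, -0.1]
width: 0.009
gripper_force: 0.0
```

Emit:
send_rows(
  motion="1 0.001 0.001 -0.02 0 0 0.3; 1 0 0 -0.018 0 0 0; 1 0 0 -0.008 0 0 0; 1 0 0 -0.005 0 0 0; 1 0 0 0 0 0 0",
)

```text
clock: 1.98
position: [0.4532, 0.3211, 0.1417]
ee_rot: [-0.154, 3.137, 0.001]
force: [0.2, -0.4, 0.1]
width: 0.006
gripper_force: 0.0
```

Emit:
send_rows(
  motion="1 0 0 -0.003 0 0 0; 1 0 0 -0.002 0 0 0; 1 0 0 0 0 0 0",
)

```text
clock: 2.35
position: [0.4534, 0.3209, 0.1365]
ee_rot: [-0.153, 3.137, 0.001]
force: [-0.1, 0.5, 3.0]
width: 0.005
gripper_force: 1.3
```

Emit:
send_rows(
  motion="1 0 0 -0.002 0 0 0; 1 0 0 -0.002 0 0 0; 1 0 0 0 0 0 0",
)

```text
clock: 2.72
position: [0.4534, 0.3209, 0.1324]
ee_rot: [-0.153, 3.137, 0.001]
force: [-0.3, 0.7, 5.6]
width: 0.005
gripper_force: 2.7
```

Emit:
send_rows(
  motion="1 0 0 -0.002 0 0 0; 1 0 0 0 0 0 0",
)

```text
clock: 2.98
position: [0.4535, 0.321, 0.1316]
ee_rot: [-0.153, 3.137, 0.001]
force: [-3.5, -2.2, 19.5]
width: 0.006
gripper_force: 9.6
```

Emit:
send_rows(
  motion="1 0 0 0.005 0 0 0; 1 0 0 0.015 0 0 0; 1 0 0 0.03 0 0 0; 0 0 0 0.04 0 0 0; 0 0 0 0.02 0 0 0",
)

```text
clock: 3.6
position: [0.4534, 0.3208, 0.2426]
ee_rot: [-0.153, 3.136, 0.002]
force: [-0.4, 0.6, -0.2]
width: 0.174
gripper_force: 0.0
```

```bash
python3 - <<'E'
from h import *
np.set_printoptions(precision=4,suppress=True)
im,d=arm.get_image("side");C=cloud("side",d);C0=cloud("side",np.load("pics/side0.npy"))
print(arm.observe()["position"]); print("btn z before/after",np.median(C0[134:139,241:248,2]),np.median(C[134:139,241:248,2]))
cv2.imwrite("pics/b1.png",cv2.resize(im[70:230,180:360],(720,640)[:2] if 0 else (675,600)))
E
```

```text
[0.454  0.3213 0.2445]
btn z before/after 0.07029921074946505 0.0699858152836578
```

View pics/b1.png

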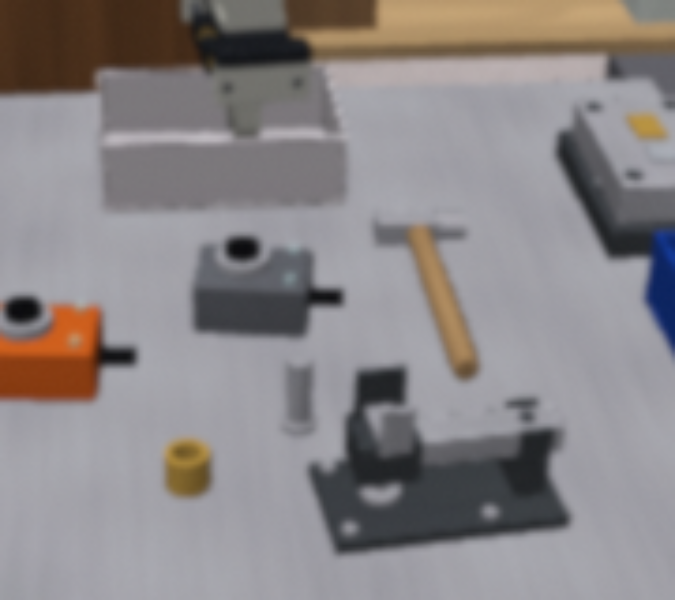

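The button is back up. The press bottomed at TCP z 0.1318 with a 6 mm spring stroke before it. In the picture the button is at crop (242,247), the bridge at (380,390) and the tab at (390,425). Next I go over the coupler.

Emit:
send_rows(
  motion="0 0.01 -0.037 0 0 0 0; 0 0.01 -0.037 0 0 0 0; 0 0.01 -0.037 0 0 0 0; 0 0.01 -0.037 0 0 0 0; 0 0.01 -0.037 0 0 0 0",
)

```text
clock: 4.28
position: [0.5029, 0.1343, 0.2401]
ee_rot: [0.153, -3.137, 0.0]
force: [-0.5, -0.4, 0.3]
width: 0.758
gripper_force: 0.0
```

Emit:
send_rows(
  motion="0 0.01 -0.037 0 0 0 0; 0 0.01 -0.037 0 0 0 0; 0 0.01 -0.035 0 0 0 0; 0 0 0 -0.015 0 0 0; 0 0 0 0 0 0 0",
)

```text
clock: 4.9
position: [0.5319, 0.0271, 0.2239]
ee_rot: [0.153, -3.135, -0.0]
force: [0.2, 1.2, 0.3]
width: 1.004
gripper_force: 0.0
```

```bash
python3 - <<'E'
from h import *
np.set_printoptions(precision=4,suppress=True)
im,d=arm.get_image("side");s=arm.observe();print(s["position"],s["width"],s["ee_rot"],s["force"])
cv2.imwrite("pics/s2.png",cv2.resize(im[80:220,220:360],(600,600),interpolation=2))
E
```

```text
[0.5323 0.0277 0.2245] 0.998963339164363 [ 0.155  -3.1356 -0.0006] [-0.1659 -0.4244 -0.3111]
```

View pics/s2.png

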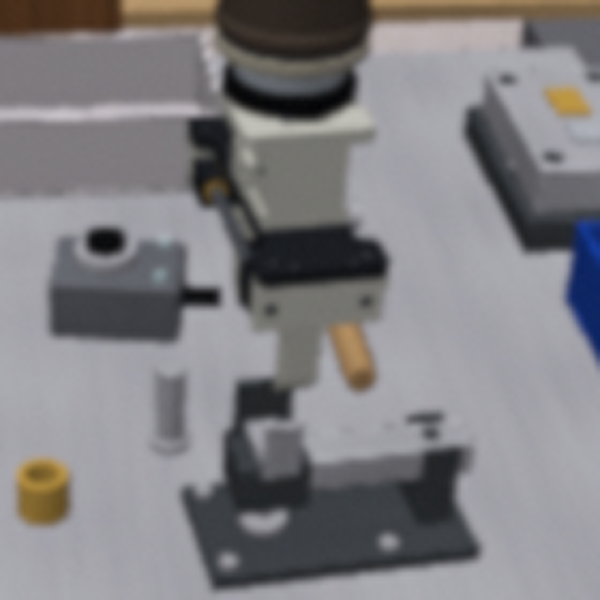

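Finger tip at crop (298,378) and tab at (283,430): both match the projected positions. Now I descend around tab and bridge.

Emit:
send_rows(
  motion="0 0.002 -0.001 -0.02 0 0 0; 0 0 0 -0.02 0 0 0; 0 0 0 -0.02 0 0 0; 0 0 0 -0.01 0 0 0; 0 0 0 0 0 0 0",
)

```text
clock: 5.58
position: [0.5348, 0.0264, 0.155]
ee_rot: [0.155, -3.137, -0.0]
force: [-0.2, -0.6, -1.1]
width: 0.996
gripper_force: 0.0
```

Emit:
send_rows(
  motion="0.33 0 0 0 0 0 0; 0.33 0 0 0 0 0 0; 0.33 0 0 0 0 0 0; 0.33 0 0 0 0 0 0",
  force=35,
)

```text
clock: 6.08
position: [0.5352, 0.0257, 0.1555]
ee_rot: [-0.153, 3.138, 0.0]
force: [0.4, -0.9, 0.8]
width: 0.675
gripper_force: 0.0
```

Emit:
send_rows(
  motion="0.37 0 0 0 0 0 0; 0.39 0 0 0 0 0 0; 0.39 0 0 0 0 0 0",
)

```text
clock: 6.45
position: [0.5352, 0.0264, 0.1554]
ee_rot: [-0.154, 3.138, 0.001]
force: [-1.1, 4.1, 2.3]
width: 0.61
gripper_force: 8.1
```

Emit:
send_rows(
  motion="0.41 0 0.0015 0 0 0 0; 0.43 0 0.001 0 0 0 0; 0.45 0 0.001 0 0 0 0; 0.47 0 0.001 0 0 0 0; 0.47 0 0 0 0 0 0",
)

```text
clock: 7.08
position: [0.5349, 0.0299, 0.1554]
ee_rot: [0.153, -3.137, 0.001]
force: [-2.8, 1.5, 5.3]
width: 0.532
gripper_force: 9.0
```

Emit:
send_rows(
  motion="0.495 0 0.001 0 0 0 0; 0.52 0 0.001 0 0 0 0; 0.545 0 0.001 0 0 0 0; 0.57 0 0.001 0 0 0 0; 0.58 0 0.001 0 0 0 0",
)

```text
clock: 7.7
position: [0.5345, 0.035, 0.1553]
ee_rot: [0.153, -3.137, 0.0]
force: [-3.8, -1.2, 5.2]
width: 0.424
gripper_force: 11.4
```

Emit:
send_rows(
  motion="0.6 0 0.0005 0 0 0 0; 0.65 0 0 0 0 0 0; 0.7 0 0 0 0 0 0; 0.7 0 0 0 0 0 0",
)

```text
clock: 8.2
position: [0.5345, 0.0355, 0.1553]
ee_rot: [0.153, -3.136, 0.0]
force: [-5.4, 1.8, 7.1]
width: 0.404
gripper_force: 34.9
```

Emit:
send_rows(
  motion="0.8 0 0 0.003 0 0 0; 0.8 0 0 0.004 0 0 0; 0.8 0 0 0.004 0 0 0; 0.8 0 0 0 0 0 0",
  force=45,
)

```text
clock: 8.7
position: [0.5353, 0.0356, 0.1665]
ee_rot: [-0.153, 3.137, -0.0]
force: [0.1, 0.4, -5.9]
width: 0.403
gripper_force: 44.8
```

Emit:
send_rows(
  motion="0.8 0 0 0.01 0 0 0; 0.8 0 0 0.015 0 0 0; 0.8 0 0 0.02 0 0 0; 0.8 0 0 0.02 0 0 0; 0.8 0 0 0.015 0 0 0",
)

```text
clock: 9.32
position: [0.5355, 0.0357, 0.2481]
ee_rot: [-0.153, 3.136, 0.0]
force: [-0.1, -0.4, -6.5]
width: 0.404
gripper_force: 44.8
```

Emit:
send_rows(
  motion="0.8 0 0 0.009 0 0 0; 0.8 0 0 0 0 0 0; 0.8 0 0 0 0 0 0; 0.8 0 0 0 0 0 0",
)

```text
clock: 9.82
position: [0.5348, 0.0357, 0.2546]
ee_rot: [0.153, -3.137, 0.0]
force: [0.2, -0.1, -5.4]
width: 0.404
gripper_force: 44.8
```

```bash
python3 - <<'E'
from h import *
np.set_printoptions(precision=4,suppress=True)
im,d=arm.get_image("side");s=arm.observe();print(s["position"],s["width"],s["ee_rot"],s["force"],s["ft_torque"],s["gripper_force"],s["clock"])
cv2.imwrite("pics/s3.png",cv2.resize(im[60:220,220:360],(525,600),interpolation=2))
E
```

```text
[0.5349 0.0356 0.2547] 0.3997687566962085 [ 0.1532 -3.1368  0.0002] [-1.0948  0.6942 -5.6676] [0.0347 0.1521 0.0169] 44.78745460510254 9.875
```

View pics/s3.png

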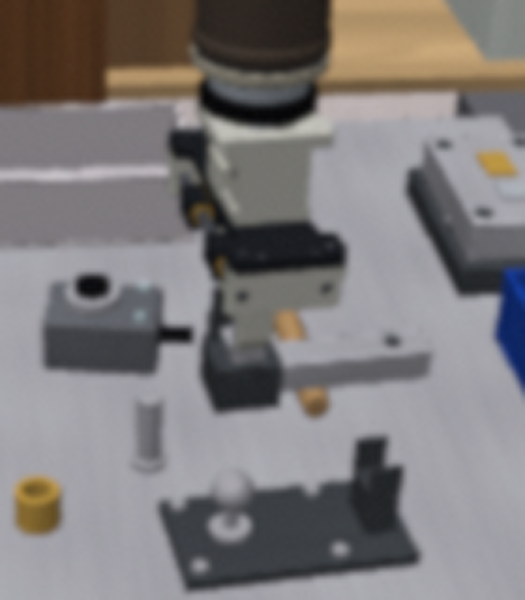

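The coupler hangs over the bare ball (crop (232,490)), with the head at (240,375) and the tongue out to (430,360). The bystanders look untouched. I check the tilt numerically before handing in.

```bash
python3 - <<'E'
from h import *
P=[];Q=[]
for i in range(4):
    im,d=arm.get_image("side");C=cloud("side",d).reshape(-1,3);P.append(C)
C0=cloud("side",np.load("pics/side0.npy")).reshape(-1,3)
yaw=.097;o=np.array([.5345,.0355,0]);R=np.array([[np.cos(yaw),np.sin(yaw),0],[-np.sin(yaw),np.cos(yaw),0],[0,0,1]])
for nm,A,z in(("before",C0,.072),("now",np.vstack(P),.172)):
    q=(A-o)@R.T;k=(q[:,0]>.04)&(q[:,0]<.13)&(abs(q[:,1])<.012)&(abs(q[:,2]-z)<.014);q=q[k]
    c=np.linalg.lstsq(np.c_[q[:,:2],np.ones(len(q))],q[:,2],rcond=None)[0];print(nm,len(q),"slope deg x,y",np.degrees(c[:2]),"z0",c[2])
print(arm.observe()["clock"],arm.observe()["dq"].round(4))
E
```

```text
before 159 slope deg x,y [0.415726  0.4364376] z0 0.06865621796519118
now 646 slope deg x,y [0.42943703 1.03812174] z0 0.16775909683517967
10.075 [ 0.0011 -0.002   0.002  -0.0024  0.0007 -0.0012  0.0003]
```

The coupler is level (slope unchanged within noise) and has risen 99 mm. I hand in now.

```bash
python3 -c "
from cell import arm
print(arm.sign_off())"
```

```text
the job is handed in; nothing more can be done
None
```

I pressed the button fully down and let it come back up, then squeezed the latch fully open. I lifted the coupler about 99 mm straight up, and it was handed in held there level, still and over the ball at about 10 s. The bystanders looked untouched in the camera views.

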